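# Close the building-rod tubes with their own lids

## Robot

A 7-joint arm with a two-finger parallel gripper is mounted at the origin on the work surface. World frame = base frame: x ahead of the robot, y to its left, z up, the work surface at z = 0. Lengths are in m, angles in rad, forces in N, time in s.
With the tool pointing down it reaches from about 0.4 to 0.85 m from the base axis. Payload 10.4 kg.
Tool frame: the origin (TCP) lies between the finger pads; the fingertips stand 22 mm ahead of it and the grasp point (between the pads) lies 3 mm ahead of it; z points along the fingers, y is the line along which they close (so a half turn about z gives the same grasp; the last joint's range is limited). The gripper opens to 87 mm and grips with 3 to 60 N. Pads are 19 mm wide; open, the fingers measure 117 mm over their backs; the gripper's body (75 mm by 190 mm) begins 51 mm behind the grasp point.
Start: joints at [-1.244, 0.332, -0.065, 1.46, 0.022, 1.35, -0.088], TCP at [0.214, 0.587, 0.245] pointing down, gripper open.
Joint ranges: [-2.6, 2.6], [-0.5, 2.12], [-1.47, 1.34], [0.16, 2.42], [-1.27, 4.41], [0.06, 2.06], [-2.6, 2.6]. Speed limits (rad/s): [2.22, 2.22, 2.79, 2.79, 3.14, 3.14, 3.14].

## Interface

Orientations are given as a rotation vector (axis times angle).
In Python, from cell import sense, camera, ticket, regions_of gives the robot as it stands. The module is installed in compiled form; this text tells all that it offers.
- The arm moves only by the tool servo_tool, never from a script. Its argument "moves" is a list of rows, each a list of 7 numbers: the opening, from 0 (shut) to 1 (fully open), then the shift along the tool's x, y, z in m, then the turn, a rotation vector about the tool's x, y, z in rad. In form: [[fingers, x, y, z, rx, ry, rz], ...]. A call has 1 to 20 rows; each row is the pose to reach, as a shift and turn from the pose commanded when the call began, along the tool's axes at that moment; what a row does not reach only later rows make up. A row lasts 1/10 s, in which the tool goes at most 50 mm and 8.59 degrees, less where a joint would pass 70% of its speed; a pose out of reach is approached as far as the arm can. A call with a gripper value outside its range is refused whole. The fingers move at their own pace and stop on an object; "squeeze" is the grip in N (left out, the last holds). Time passes only in rows, so rows that repeat a pose let the fingers close. It gives the time, the measured TCP pose, the force, the opening and the grip force at its end, in the units of the state.
- sense(): the state, without advancing time (a new reading comes with each control period).
- camera(name): name is "scene" or "top" or "wrist"; returns a dict with "img" (420x560x3 uint8, red, green, blue), "mtx" (3x3 intrinsics, pixels), "dist_coeffs" ([k1, k2, p1, p2, k3] as OpenCV has them; the pictures are not rectified), "rvec" (rotation vector, rad) and "tvec" (3), from world to camera coordinates, as OpenCV has them. Camera axes: x right, y down, z forward; pixel columns grow to the right and rows downward; lengths in m; the calibration is good to about 2 mm. A picture is of the moment at which its call begins. There is no depth.
- ticket.sign_off(): hands the job in; it is judged then, once.
Trained networks look in a picture, given as the dict that the camera call returned (one of the last four; its "shot" number tells which), for a name from the list of things; names that differ only in an ending like _2 or _b are one class to them, and where a whole thing is asked for, a point or a joint stands for the part that bears it (a point fixed in the world has none). Each returns a list of dicts, best first, with "confidence" (0 to 1); they miss things now and then, are a little off and sometimes report something else, mostly with a low value. They report only what shows in the picture. A call takes as long as a camera call. They do not tell look-alikes from the thing itself.
- regions_of(target, picture): "mask" (420x560 bool, what is visible of it) and "extent" ([centre column, centre row, width, height] in pixels, round what is visible of it).
The state is a dict: "t": time; "q": joint angles; "qvel": joint speeds; "effort": joint torques, N m; "eef_pos": TCP position; "tool_rot": TCP orientation; "force": force on the tool from outside, world axes, zero at the start; "ft_torque": the same for the moment, N m; "width": opening from 0.0 (shut) to 1.0 (fully open); "grasp_force": force on a finger pad.
Only numpy, scipy, OpenCV 4.12 (cv2) and the standard library are available. Lean on these libraries where they do the work, as an engineer would, in place of code of your own. Each camera call takes 0.05 s, during which the arm holds its last target. There are 200 camera calls.

## Task

Pack up the building rods: put the three red lids on the three white tubes. The lids look alike but each fits only one tube, so try them until every tube is closed with its lid fully home and level, flange down on the rim; then let go, and leave the other things on the table where they are.

Things in the scene. Friction and masses are not known exactly. Their poses are not given: they have to be found in the camera images.
- rack: Wooden block 100 x 340 x 40 mm fixed on the table, long side along its y, origin at the centre of its underside. Three white tubes with blue bands stand fixed on it in a row along its y, 105 mm apart, in changing order. They rise 100 mm above the block, have 3 mm walls and outside diameters of 56, 62 and 68 mm; the open mouths are free to 28 mm deep.
- mouth_1 (a point): Centre of the mouth of the tube at the +y end of the rack, on its axis, level with its rim, 140 mm above the table. Which size stands here is not given. A lid is fully home when its flange lies on the rim: its grip point is then 29 mm above this point. The plug's taper guides it in from about 2 mm off centre if it is free to shift; play about 1 mm all round.
- mouth_2 (a point): Centre of the mouth of the tube at the middle of the rack, on its axis, level with its rim, 140 mm above the table. Which size stands here is not given. A lid is fully home when its flange lies on the rim: its grip point is then 29 mm above this point. The plug's taper guides it in from about 2 mm off centre if it is free to shift; play about 1 mm all round.
- mouth_3 (a point): Centre of the mouth of the tube at the -y end of the rack, on its axis, level with its rim, 140 mm above the table. Which size stands here is not given. A lid is fully home when its flange lies on the rim: its grip point is then 29 mm above this point. The plug's taper guides it in from about 2 mm off centre if it is free to shift; play about 1 mm all round.
- lid_a_grip (a point): Grip point of one of three red lids, alike from above and outside: 64 mm tall overall, 78 mm across the flange, with an upright round knob 32 mm across and 40 mm tall on top; 0.08 to 0.17 kg. The point is on the axis, inside the knob, 25 mm above the flange's upper face, 15 mm below the knob's top, 49 mm above the lid's lowest point. z is the axis, up.
- lid_b_grip (a point): The same point of another such lid. From its lowest point up, every lid has a plug 20 mm long, its lowest 6 mm tapered by 2.6 mm in radius, round it a skirt (77 mm outside) reaching 7 mm below the flange, then the flange, 4 mm thick. The tube's wall goes into the gap between plug and skirt. All stand upright on the table at the start.
- lid_c_grip (a point): The same point of the third lid. The gap's diameter differs from lid to lid in steps of 6 mm to match the tubes, so each lid fits one tube only; which is not given. The right lid goes down by its weight or a light push; a wrong one stops on the rim, at least 6 mm too high.
- cue_chalk: Bystander: blue cube of cue chalk, 23 mm wide, 22 mm tall; origin at the centre of its underside.
- card_box: Bystander: red card box lying flat, 63 x 89 x 18 mm; origin at the centre of its underside.
- dice_cup: Bystander: black open dice cup, 76 mm across, 85 mm tall; origin at the centre of its underside.
- toy_pan: Bystander: pink toy saucepan, 104 mm across, 40 mm tall, with a black handle 90 mm long along its -y; origin at the centre of its underside.
- toy_jar: Bystander: green toy jar with yellow cap, 60 mm across, 85 mm tall; origin at the centre of its underside.
- toy_mug: Bystander: orange toy mug, 72 mm across, 75 mm tall, handle along its +y; origin at the centre of its underside.
- domino_box: Bystander: wooden domino box, 60 x 170 x 35 mm; origin at the centre of its underside.
Things that resemble listed ones, but are neither listed nor needed, are in the scene too. Leave any turquoise look-alike of the part that bears lid_c_grip alone. Leave any pink look-alike of the part that bears lid_b_grip alone.

How it is judged:
By the outcome, as a careful person would: the job done as asked, in the order asked, and still so for the second after the job is handed in, with the robot touching nothing.
It also fails if it takes over 72 s, if anything falls off the work surface, if the arm or the gripper's body presses on something with over 40 N, if the wrist force passes 120 N, or if a joint passes its speed limit or range.

## Working session

There is one attempt and no reset: what is moved stays moved. The work goes in short steps, Python scripts to look and compute and a tool call to move; the robot and the scene stay as the last step left them, time stands still between calls to the robot, and variables do not carry over. Pictures are saved under pics/ and viewed, at most 10 in all, crops included, and the job is handed in when it is done.

Besides the shell and the picture viewer there is one more tool, called after "Call:" as name(argument=value, ...) on one line, values as JSON. servo_tool: Moves the arm, as the interface text tells. Its arguments: {"type":"object","properties":{"moves":{"type":"array"},"squeeze":{"type":"number"}},"required":["moves"]}

```bash
mkdir -p pics; ls; cat > h.py <<'E'
import numpy as np, cv2
from cell import sense, camera, ticket, regions_of
def ray(p,uv):
    R=cv2.Rodrigues(np.array(p["rvec"],float))[0]; t=np.array(p["tvec"],float).ravel()
    n=cv2.undistortPoints(np.array([[uv]],float),np.array(p["mtx"],float),np.array(p["dist_coeffs"],float))[0,0]
    return -R.T@t, R.T@np.array([n[0],n[1],1])
def at_z(p,uv,z):
    c,d=ray(p,uv); return c+d*(z-c[2])/d[2]
def proj(p,X):
    return cv2.projectPoints(np.array(X,float).reshape(-1,1,3),np.array(p["rvec"],float),np.array(p["tvec"],float),np.array(p["mtx"],float),np.array(p["dist_coeffs"],float))[0][:,0]
def save(p,name,k=1.4): cv2.imwrite("pics/"+name,cv2.resize(p["img"][:,:,::-1],None,fx=k,fy=k))
E
python3 - <<'E'
from h import *
np.set_printoptions(precision=3,suppress=True)
s=sense();print(s)
a=camera("top");b=camera("scene");
save(a,"top.png");save(b,"scene.png")
for p in (a,b):
    print("cam",ray(p,(280,210)))
    for n in ["lid_a_grip","rack"]:
        for r in regions_of(n,p):
            m=r["mask"];ys,xs=np.nonzero(m);print(n,r["confidence"],np.round(r["extent"],1),np.median(p["img"][m],axis=0),m.sum(),xs.mean(),ys.mean())
E
```

```text
pics
{'t': 0.0, 'q': array([-1.244,  0.333, -0.065,  1.461,  0.022,  1.35 , -0.089]), 'qvel': array([ 0.002,  0.001, -0.002, -0.001,  0.001, -0.   ,  0.001]), 'effort': array([ -0.001, -62.326,   0.023, -38.99 ,  -0.062,   0.04 ,   0.   ]), 'eef_pos': array([0.214, 0.587, 0.244]), 'tool_rot': array([-0.547, -3.093,  0.002]), 'force': array([-0.072,  0.125, -0.548]), 'ft_torque': array([0.019, 0.017, 0.025]), 'grasp_force': 0.0, 'width': 1.0076125753174159}
cam (array([ 0.347, -0.013,  1.315]), array([ 0.183, -0.007, -0.983]))
lid_a_grip 0.77 [157.7 267.   34.8  29.8] [190.  58.  30.] 762 155.88451443569554 263.31758530183725
rack 0.58 [262.6 139.2  27.9  33.7] [72. 55. 34.] 795 262.3748427672956 138.67295597484278
rack 0.56 [251.1 197.5 134.9  50.4] [154. 101.  51.] 3086 253.73363577446534 199.300388852884
cam (array([1.099, 0.427, 0.887]), array([-0.508, -0.438, -0.742]))
lid_a_grip 0.86 [420.2 278.5  33.   28.3] [198.  72.  60.] 822 417.7652068126521 278.4051094890511
rack 0.84 [292.8 273.6 137.8  98.5] [106.  72.  49.] 4003 292.28453659755183 276.32975268548586
rack 0.64 [298.6 204.9  32.5  31.9] [192.  72.  60.] 633 300.93838862559244 204.18167456556083
```

View pics/top.png

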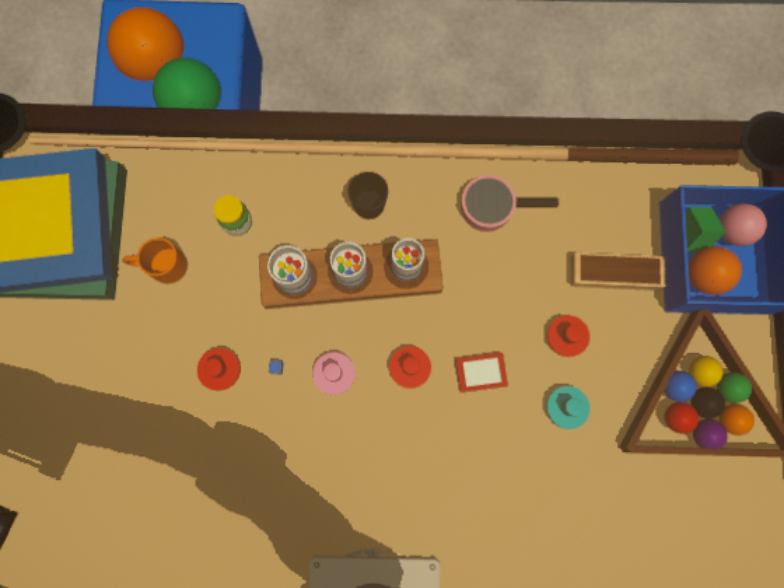

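View pics/scene.png

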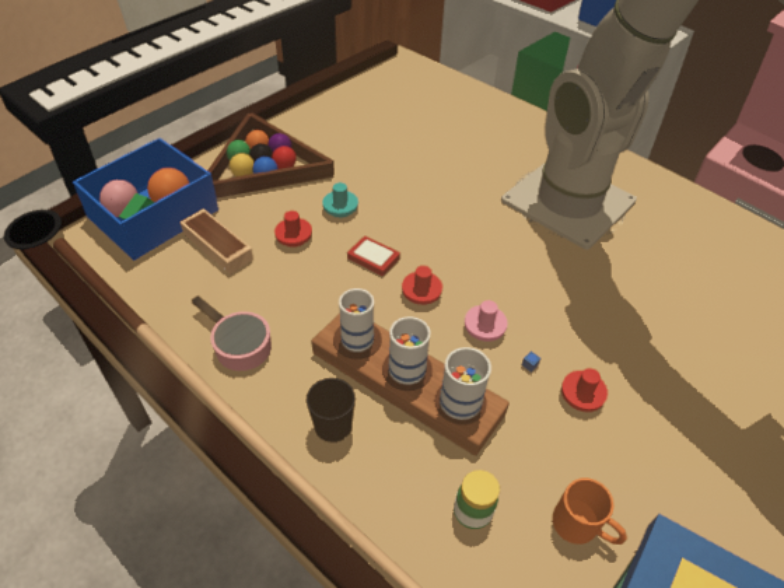

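The top view shows red lids at about (219,369), (410,367) and (569,335) px of the 1.4x picture. The pink and turquoise ones are look-alikes. The tubes are at (290,270), (348,264) and (407,259), seemingly largest on the left (+y). Next I fit silhouettes in both views.

```bash
cat > fit.py <<'E'
from h import *
from scipy.optimize import minimize
K=8
def cyl(x,y,r,z0,z1):
    a=np.linspace(0,2*np.pi,60,endpoint=False)
    return np.array([[x+r*np.cos(t),y+r*np.sin(t),z] for z in (z0,z1) for t in a])
def render(p,cyls,box):
    x0,y0,w,h=box; im=np.zeros((h*K,w*K),np.uint8)
    for c in cyls:
        q=cv2.convexHull(((proj(p,c)-[x0-.5,y0-.5])*K).astype(np.float32))
        cv2.fillConvexPoly(im,np.round(q).astype(np.int32),1)
    return cv2.resize(im.astype(np.float32),(w,h),interpolation=cv2.INTER_AREA)
def comp(mask,uv):
    n,l,st,ce=cv2.connectedComponentsWithStats(mask.astype(np.uint8))
    k=min((i for i in range(1,n) if st[i,4]>150),key=lambda i:np.hypot(*(ce[i]-uv))); return l==k
def fit(model,x0,obs,step):
    def cost(v):
        s=0
        for p,m in obs:
            ys,xs=np.nonzero(m);b=(xs.min()-12,ys.min()-12,np.ptp(xs)+25,np.ptp(ys)+25)
            s+=np.abs(render(p,model(v),b)-m[b[1]:b[1]+b[3],b[0]:b[0]+b[2]]).sum()/m.sum()
        return s
    x0=np.array(x0,float);sim=np.vstack([x0]+[x0+step*e for e in np.eye(len(x0))])
    r=minimize(cost,x0,method="Nelder-Mead",options=dict(initial_simplex=sim,xatol=1e-4,fatol=1e-4));return r.x,r.fun
lid=lambda v:[cyl(v[0],v[1],.039,.013,.024),cyl(v[0],v[1],.016,.024,.064)]
tube=lambda v:[cyl(v[0],v[1],v[2],.04,.14)]
def redmask(p):
    h=cv2.cvtColor(p["img"],cv2.COLOR_RGB2HSV).astype(int)
    return ((h[...,0]<8)|(h[...,0]>174))&(h[...,1]>150)&(h[...,2]>60)
def tubemask(p):
    h=cv2.cvtColor(p["img"],cv2.COLOR_RGB2HSV).astype(int)
    return (h[...,1]<75)&(h[...,2]>70)|((h[...,0]>95)&(h[...,0]<130))
E
python3 - <<'E'
from fit import *
np.set_printoptions(precision=4,suppress=True)
ps=[camera("top"),camera("scene")]
L=[]
for uv in [(156,263),(293,262),(406,240)]:
    g=at_z(ps[0],uv,.03)[:2]
    obs=[(p,comp(redmask(p),proj(p,[*g,.03])[0])) for p in ps]
    print("lid",[fit(lid,g,[o],.006) for o in obs],fit(lid,g,obs,.006),[o[1].sum() for o in obs])
for i,uv in enumerate([(207,193),(249,188.5),(291,185)]):
    g=at_z(ps[0],uv,.10)[:2]; obs=[]
    for p in ps:
        roi=np.zeros((420,560),np.uint8); cv2.fillConvexPoly(roi,cv2.convexHull(proj(p,cyl(*g,.042,.04,.145)[:]).astype(np.int32)),1)
        m=comp((tubemask(p)&(roi>0)),proj(p,[*g,.09])[0]); c=np.argwhere(m)[:,::-1].astype(np.int32)
        f=np.zeros((420,560),np.uint8); cv2.fillConvexPoly(f,cv2.convexHull(c),1); obs.append((p,f>0))
        cv2.drawContours(p["img"],cv2.findContours(f,0,1)[0],-1,(255,0,255),1)
    x0=[*g,.031]
    print("tube",[fit(tube,x0,[o],.006) for o in obs],fit(tube,x0,obs,.006))
a=cv2.resize(ps[0]["img"][150:230,170:330],None,fx=4,fy=4);b=cv2.resize(ps[1]["img"][200:320,220:370],None,fx=3,fy=3)[:, :640]
c=np.zeros((600,640,3),np.uint8);c[:240,:]=a[:240];c[240:600,:450]=b
cv2.imwrite("pics/dbg.png",c[:,:,::-1])
E
```

```text
lid [(array([0.4419, 0.296 ]), np.float64(0.17001545595054096)), (array([0.4402, 0.2966]), np.float64(0.086328125))] (array([0.4413, 0.2966]), np.float64(0.26186625518587814)) [np.int64(647), np.int64(760)]
lid [(array([ 0.4528, -0.0579]), np.float64(0.11777917310664605)), (array([ 0.4521, -0.0571]), np.float64(0.08234943674176777))] (array([ 0.4521, -0.0577]), np.float64(0.2061992809768589)) [np.int64(647), np.int64(577)]
lid [(array([ 0.5189, -0.3542]), np.float64(0.278130472854641)), (array([ 0.5172, -0.3517]), np.float64(0.09500263713080169))] (array([ 0.5172, -0.3528]), np.float64(0.38078477271719613)) [np.int64(571), np.int64(474)]
tube [(array([0.6164, 0.1619, 0.034 ]), np.float64(0.03034607438016529)), (array([0.6135, 0.1623, 0.0344]), np.float64(0.025486932938856014))] (array([0.6151, 0.1623, 0.0343]), np.float64(0.09232517919143793))
tube [(array([0.6284, 0.0574, 0.0307]), np.float64(0.03717201166180758)), (array([0.6252, 0.0581, 0.0314]), np.float64(0.03227418065547562))] (array([0.6269, 0.0576, 0.031 ]), np.float64(0.11062811558333507))
tube [(array([ 0.6401, -0.0475,  0.0275]), np.float64(0.05743994661921708)), (array([ 0.6376, -0.0465,  0.0279]), np.float64(0.028576285855588527))] (array([ 0.6381, -0.0466,  0.0281]), np.float64(0.12126849869408042))
```

View pics/dbg.png

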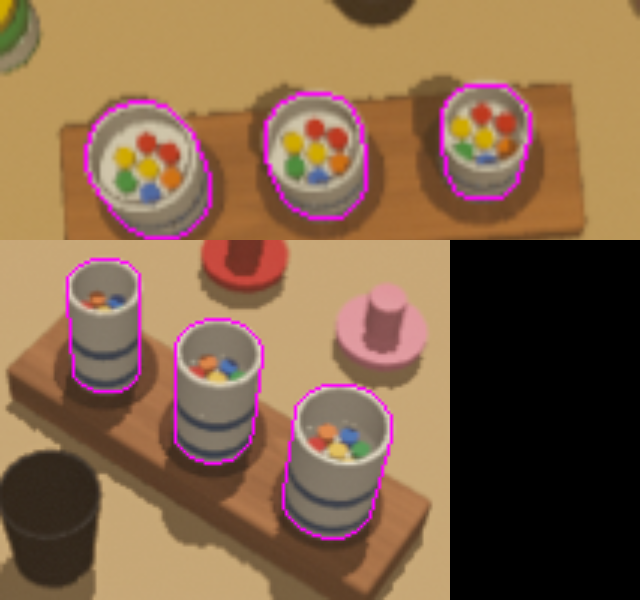

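Both fits are good. The radii are 34, 31 and 28 mm, so mouths 1, 2 and 3 are the 68, 62 and 56 mm tubes, and the spacing comes out at 105 mm. I'll move over the first lid next.

```bash
cat > plan.py <<'E'
import sys
from h import *
from scipy.spatial.transform import Rotation as Ro
def plan(x,y,z,yaw=None):
    s=sense();R0=Ro.from_rotvec(s["tool_rot"]).as_matrix()
    if yaw is None: yaw=np.arctan2(y,x)
    yv=np.array([np.cos(yaw),np.sin(yaw),0])
    if yv@R0[:,1]<0: yv=-yv
    zv=np.array([0,0,-1.]);R=np.c_[np.cross(yv,zv),yv,zv]
    print("d",np.round(R0.T@(np.array([x,y,z])-s["eef_pos"]),4),"rot",np.round(Ro.from_matrix(R0.T@R).as_rotvec(),3),"t",s["t"])
if __name__=="__main__":
    for a in sys.argv[1:]: plan(*map(float,a.split(",")))
E
python3 plan.py .4413,.2966,.15
```

```text
d [-0.313  -0.1951  0.0945] rot [-0.     0.     0.629] t 0.4
```

Call:
servo_tool(moves=[[0.75, -0.313, -0.195, 0.0945, 0, 0, 0.629], [0.75, -0.313, -0.195, 0.0945, 0, 0, 0.629], [0.75, -0.313, -0.195, 0.0945, 0, 0, 0.629], [0.75, -0.313, -0.195, 0.0945, 0, 0, 0.629], [0.75, -0.313, -0.195, 0.0945, 0, 0, 0.629], [0.75, -0.313, -0.195, 0.0945, 0, 0, 0.629], [0.75, -0.313, -0.195, 0.0945, 0, 0, 0.629], [0.75, -0.313, -0.195, 0.0945, 0, 0, 0.629], [0.75, -0.313, -0.195, 0.0945, 0, 0, 0.629], [0.75, -0.313, -0.195, 0.0945, 0, 0, 0.629]])

```text
t: 1.4
eef_pos: [0.4415, 0.2966, 0.1501]
tool_rot: [-1.478, -2.772, -0.0]
force: [0.0, 0.7, -0.3]
width: 0.754
grasp_force: 0.0
```

```bash
python3 - <<'E'
from fit import *
p=camera("wrist");s=sense();print(s["eef_pos"],s["tool_rot"],s["qvel"])
g=[.4413,.2966]
m=comp(redmask(p),proj(p,[*g,.04])[0]);print(m.sum())
print(fit(lid,g,[(p,m)],.004))
for c in proj(p,np.vstack([cyl(*g,.039,.024,.024)[:60:6],cyl(*g,.016,.064,.064)[:60:6]])): cv2.circle(p["img"],tuple(int(round(v)) for v in c),2,(0,255,0),-1)
save(p,"w1.png",1)
E
python3 plan.py .4413,.2966,.052
```

```text
[0.44098191 0.29757722 0.15026026] [-1.47581838e+00 -2.77288488e+00 -8.46526643e-04] [-0.01740568 -0.00378821 -0.01456331 -0.00517819 -0.00180035 -0.00205069
  0.0022058 ]
5773
(array([0.44160543, 0.29497825]), np.float64(0.016206911484496794))
d [-0.0011 -0.0003  0.0983] rot [ 0.    -0.001  0.001] t 1.45
```

View pics/w1.png

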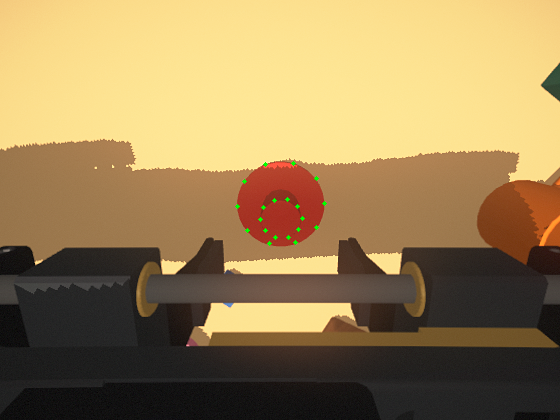

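The wrist picture shows the lid at about (280,205), with the projected outline matching it within 2 mm. I'll descend, grip and lift.

Call:
servo_tool(moves=[[0.7, 0, 0, 0.05, 0, 0, 0], [0.7, 0.001, 0, 0.09, 0, 0, 0], [0.7, 0.001, 0, 0.098, 0, 0, 0], [0.7, 0.001, 0, 0.098, 0, 0, 0], [0.1, 0.001, 0, 0.098, 0, 0, 0], [0.1, 0.001, 0, 0.098, 0, 0, 0], [0.1, 0.001, 0, 0.098, 0, 0, 0], [0.1, 0.001, 0, 0.098, 0, 0, 0], [0.1, 0.001, 0, 0.098, 0, 0, 0], [0.1, 0.001, 0, 0.07, 0, 0, 0], [0.1, 0.001, 0, 0.02, 0, 0, 0], [0.1, 0.001, 0, -0.03, 0, 0, 0], [0.1, 0.001, 0, -0.07, 0, 0, 0], [0.1, 0.001, 0, -0.07, 0, 0, 0]], squeeze=25)

```text
t: 2.85
eef_pos: [0.443, 0.299, 0.2261]
tool_rot: [1.476, 2.77, 0.014]
force: [1.2, 2.5, -1.4]
width: 0.359
grasp_force: 25.0
```

```bash
cat > held.py <<'E'
# lid offset from the gripper axis, seen by the wrist camera (world xy) while held
from fit import *
from scipy.spatial.transform import Rotation as Ro
def held():
    p=camera("wrist");s=sense();e=s["eef_pos"];z=e[2]-.003-.049
    lm=lambda v:[cyl(v[0],v[1],.039,z+.013,z+.024)]
    r=redmask(p);m=comp(r,proj(p,[e[0],e[1],z+.03])[0])
    ld=lambda v:[cyl(v[0],v[1],.039,z+.013,z+.024),cyl(v[0],v[1],.016,z+.024,z+.064)]
    v,c=fit(ld,e[:2],[(p,m)],.004)
    R=Ro.from_rotvec(s["tool_rot"]).as_matrix();print("lid",v,"cost",c,"eef",e,"off tool xy",np.round((R.T@np.r_[v-e[:2],0])[:2],4));return p
if __name__=="__main__": held()
E
python3 held.py; python3 plan.py .615,.162,.23 .615,.162,.172
```

```text
lid [0.44453104 0.29638484] cost 0.3837101975324028 eef [0.44191389 0.29829304 0.22277876] off tool xy [-0.003   0.0011]
d [-0.2097  0.0676 -0.0071] rot [ 0.005 -0.002  0.334] t 2.9
d [-0.2097  0.0673  0.0509] rot [ 0.005 -0.002  0.334] t 2.9
```

Call:
servo_tool(moves=[[0.1, -0.05, 0.017, -0.007, 0.001, 0, 0.1], [0.1, -0.1, 0.034, -0.007, 0.003, 0, 0.2], [0.1, -0.15, 0.05, -0.007, 0.005, -0.002, 0.334], [0.1, -0.1975, 0.0645, -0.007, 0.005, -0.002, 0.334], [0.1, -0.2095, 0.067, -0.007, 0.005, -0.002, 0.334], [0.1, -0.2095, 0.067, -0.007, 0.005, -0.002, 0.334], [0.1, -0.2095, 0.067, -0.007, 0.005, -0.002, 0.334]])

```text
t: 3.6
eef_pos: [0.6126, 0.161, 0.2252]
tool_rot: [-1.917, -2.486, 0.012]
force: [-0.1, 0.1, -1.7]
width: 0.356
grasp_force: 25.0
```

```bash
python3 plan.py .615,.162,.195; python3 - <<'E'
from fit import *
for n in ("top","scene"):
    p=camera(n); s=sense(); e=s["eef_pos"]; z=e[2]-.052
    print(n,e,s["force"])
    ms=redmask(p); m=comp(ms,proj(p,[e[0],e[1],z+.02])[0])
    ld=lambda v:[cyl(v[0],v[1],.039,z+.013,z+.024)]
    # fit only flange side away from gripper: show crop
    u,v=proj(p,[.615,.162,.16])[0].astype(int); c=cv2.resize(p["img"][v-50:v+50,u-65:u+65],None,fx=4,fy=4); cv2.imwrite(f"pics/t1{n}.png",c[:,:,::-1])
    print(fit(ld,e[:2],[(p,m)],.004))
a=cv2.imread("pics/t1top.png");b=cv2.imread("pics/t1scene.png");cv2.imwrite("pics/t1.png",cv2.resize(np.hstack([a,b]),(800,308)))
E
```

```text
d [0.0005 0.0028 0.0302] rot [-0.007  0.003 -0.   ] t 3.6
top [0.61230829 0.16203111 0.22569513] [ 0.37298946  0.56374961 -1.11823398]
(array([0.61230829, 0.16203111]), np.float64(1.0))
scene [0.612264   0.16241338 0.22611845] [ 0.85739399  0.0011078  -1.04079716]
(array([0.61137909, 0.16118341]), np.float64(3.049895446096654))
```

View pics/t1.png

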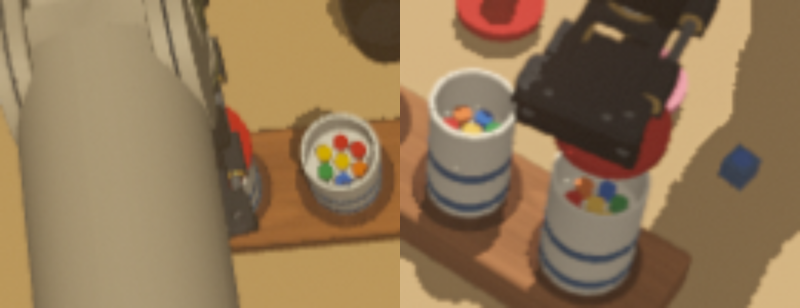

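The top view is blocked by the arm. The scene view shows the lid hanging over the +y tube at about (605,130) in the crop. I'll lower it with the correction.

Call:
servo_tool(moves=[[0.1, 0.0005, 0.0025, 0.015, -0.006, 0.002, 0], [0.1, 0.0005, 0.0025, 0.03, -0.006, 0.002, 0], [0.1, 0.0005, 0.0025, 0.036, -0.006, 0.002, 0], [0.1, 0.0005, 0.0025, 0.04, -0.006, 0.002, 0], [0.1, 0.0005, 0.0025, 0.04, -0.006, 0.002, 0]])

```text
t: 4.2
eef_pos: [0.6151, 0.1622, 0.1866]
tool_rot: [1.916, 2.488, 0.0]
force: [-0.4, -0.3, -1.6]
width: 0.36
grasp_force: 25.0
```

Call:
servo_tool(moves=[[0.1, 0, 0, 0.004, 0, 0, 0], [0.1, 0, 0, 0.008, 0, 0, 0], [0.1, 0, 0, 0.008, 0, 0, 0]])

```text
t: 4.5
eef_pos: [0.6158, 0.1621, 0.1796]
tool_rot: [1.916, 2.487, 0.003]
force: [-1.2, -0.8, 1.6]
width: 0.362
grasp_force: 25.0
```

Call:
servo_tool(moves=[[0.1, 0, 0, 0.003, 0, 0, 0], [0.1, 0, 0, 0.006, 0, 0, 0], [0.1, 0, 0, 0.006, 0, 0, 0]])

```text
t: 4.8
eef_pos: [0.6159, 0.1619, 0.1772]
tool_rot: [1.917, 2.487, 0.005]
force: [-14.5, -3.9, 29.7]
width: 0.361
grasp_force: 25.0
```

Contact came 6–7 mm too high with the plug already 13 mm deep, so this lid belongs to a smaller tube. I'll try the middle one.

Call:
servo_tool(moves=[[0.1, 0, 0, -0.02, 0, 0, 0], [0.1, 0, 0, -0.05, 0, 0, 0], [0.1, 0, 0, -0.05, 0, 0, 0]])

```text
t: 5.1
eef_pos: [0.6172, 0.1623, 0.2273]
tool_rot: [1.915, 2.485, 0.01]
force: [0.8, 0.2, -0.7]
width: 0.36
grasp_force: 25.0
```

```bash
python3 plan.py .627,.0575,.225; python3 held.py
```

```text
d [-0.1039 -0.0173  0.0021] rot [ 0.008 -0.001  0.166] t 5.1
lid [0.61798923 0.15902505] cost 0.3924080447240563 eef [0.61648217 0.16220838 0.22505285] off tool xy [-0.0035  0.0006]
```

Call:
servo_tool(moves=[[0.1, -0.05, -0.009, 0.001, 0.003, 0, 0.08], [0.1, -0.095, -0.016, 0.002, 0.008, -0.001, 0.166], [0.1, -0.104, -0.0173, 0.002, 0.008, -0.001, 0.166], [0.1, -0.104, -0.0173, 0.002, 0.008, -0.001, 0.166], [0.1, -0.104, -0.0173, 0.002, 0.008, -0.001, 0.166]])

```text
t: 5.65
eef_pos: [0.6249, 0.0585, 0.2203]
tool_rot: [-2.112, -2.32, 0.01]
force: [-0.3, 0.4, -1.5]
width: 0.364
grasp_force: 25.0
```

```bash
python3 plan.py .627,.0575,.188
```

```text
d [-0.0012  0.0022  0.0323] rot [-0.007  0.001  0.002] t 5.65
```

Call:
servo_tool(moves=[[0.1, -0.0012, 0.002, 0.015, -0.006, 0.001, 0.002], [0.1, -0.0012, 0.002, 0.03, -0.006, 0.001, 0.002], [0.1, -0.0012, 0.002, 0.034, -0.006, 0.001, 0.002], [0.1, -0.0012, 0.002, 0.038, -0.006, 0.001, 0.002], [0.1, -0.0012, 0.002, 0.041, -0.006, 0.001, 0.002], [0.1, -0.0012, 0.002, 0.041, -0.006, 0.001, 0.002]])

```text
t: 6.25
eef_pos: [0.6271, 0.0562, 0.18]
tool_rot: [2.119, 2.319, -0.002]
force: [1.0, 0.6, -1.2]
width: 0.36
grasp_force: 25.0
```

Call:
servo_tool(moves=[[0.1, 0, 0, 0.003, 0, 0, 0], [0.1, 0, 0, 0.006, 0, 0, 0], [0.1, 0, 0, 0.006, 0, 0, 0]])

```text
t: 6.55
eef_pos: [0.6278, 0.0554, 0.1767]
tool_rot: [2.119, 2.317, 0.002]
force: [-7.5, -1.9, 16.2]
width: 0.36
grasp_force: 25.0
```

It's blocked 6 mm high again, so this lid should belong to the 56 mm tube at mouth_3.

Call:
servo_tool(moves=[[0.1, 0, 0, -0.02, 0, 0, 0], [0.1, 0, 0, -0.05, 0, 0, 0], [0.1, 0, 0, -0.05, 0, 0, 0]])

```text
t: 6.85
eef_pos: [0.629, 0.0559, 0.2285]
tool_rot: [2.117, 2.315, 0.007]
force: [0.1, -0.7, -0.4]
width: 0.36
grasp_force: 25.0
```

```bash
python3 plan.py .6385,-.047,.225
```

```text
d [-0.1033  0.0002  0.0035] rot [ 0.006 -0.     0.163] t 6.85
```

Call:
servo_tool(moves=[[0.1, -0.05, 0, 0.001, 0.003, 0, 0.08], [0.1, -0.095, 0, 0.002, 0.006, 0, 0.163], [0.1, -0.1035, 0, 0.002, 0.006, 0, 0.163], [0.1, -0.1035, 0, 0.002, 0.006, 0, 0.163], [0.1, -0.1035, 0, 0.002, 0.006, 0, 0.163]])

```text
t: 7.35
eef_pos: [0.6364, -0.0457, 0.2218]
tool_rot: [-2.296, -2.138, 0.008]
force: [0.8, 1.1, -1.5]
width: 0.357
grasp_force: 25.0
```

```bash
python3 plan.py .6385,-.047,.188
```

```text
d [-0.0011  0.0024  0.0338] rot [-0.006  0.001  0.002] t 7.35
```

Call:
servo_tool(moves=[[0.1, -0.0011, 0.0024, 0.015, -0.006, 0.001, 0.002], [0.1, -0.0011, 0.0024, 0.03, -0.006, 0.001, 0.002], [0.1, -0.0011, 0.0024, 0.034, -0.006, 0.001, 0.002], [0.1, -0.0011, 0.0024, 0.038, -0.006, 0.001, 0.002], [0.1, -0.0011, 0.0024, 0.041, -0.006, 0.001, 0.002], [0.1, -0.0011, 0.0024, 0.041, -0.006, 0.001, 0.002]])

```text
t: 7.95
eef_pos: [0.6388, -0.0474, 0.1812]
tool_rot: [2.302, 2.138, 0.001]
force: [2.1, 3.5, -1.9]
width: 0.361
grasp_force: 25.0
```

Call:
servo_tool(moves=[[0.1, 0, 0, 0.003, 0, 0, 0], [0.1, 0, 0, 0.006, 0, 0, 0], [0.1, 0, 0, 0.006, 0, 0, 0]])

```text
t: 8.25
eef_pos: [0.6389, -0.0473, 0.1752]
tool_rot: [2.302, 2.138, 0.001]
force: [1.6, 6.0, -0.9]
width: 0.365
grasp_force: 25.0
```

Now it passes freely, below the earlier stops. I'll push on until home.

Call:
servo_tool(moves=[[0.1, 0, 0, 0.002, 0, 0, 0], [0.1, 0, 0, 0.004, 0, 0, 0], [0.1, 0, 0, 0.006, 0, 0, 0], [0.1, 0, 0, 0.006, 0, 0, 0]])

```text
t: 8.65
eef_pos: [0.639, -0.0469, 0.1704]
tool_rot: [-2.302, -2.138, -0.003]
force: [-1.6, 6.6, 7.4]
width: 0.358
grasp_force: 25.0
```

The force came up at z = 0.170, so the lid is home. I'll release, rise, and go to the next lid.

Call:
servo_tool(moves=[[0.7, 0, 0, 0.003, 0, 0, 0], [0.7, 0, 0, 0.003, 0, 0, 0], [0.7, 0, 0, 0.003, 0, 0, 0], [0.7, 0, 0, 0.003, 0, 0, 0], [0.7, 0, 0, -0.04, 0, 0, 0], [0.7, 0, 0, -0.07, 0, 0, 0], [0.7, 0, 0, -0.07, 0, 0, 0]])

```text
t: 9.35
eef_pos: [0.6398, -0.0493, 0.2433]
tool_rot: [2.301, 2.133, 0.005]
force: [-0.2, -0.1, -0.3]
width: 0.697
grasp_force: 0.0
```

```bash
python3 plan.py .4521,-.0577,.15; python3 - <<'E'
from fit import *
p=camera("wrist")
g=[.6385,-.047]
ld=lambda v:[cyl(v[0],v[1],.039,.133,.144),cyl(v[0],v[1],.016,.144,.184)]
m=comp(redmask(p),proj(p,[*g,.16])[0]);print(m.sum(),fit(ld,g,[(p,m)],.004))
E
```

```text
d [-0.0226 -0.1871  0.0923] rot [0.005 0.    0.051] t 9.35
7020 (array([ 0.6389477 , -0.04872787]), np.float64(0.013891114672364672))
```

Call:
servo_tool(moves=[[0.7, -0.006, -0.05, 0, 0.005, 0, 0.02], [0.7, -0.012, -0.1, 0, 0.005, 0, 0.051], [0.7, -0.02, -0.145, 0.03, 0.005, 0, 0.051], [0.7, -0.0226, -0.185, 0.07, 0.005, 0, 0.051], [0.7, -0.0226, -0.187, 0.092, 0.005, 0, 0.051], [0.7, -0.0226, -0.187, 0.092, 0.005, 0, 0.051], [0.7, -0.0226, -0.187, 0.092, 0.005, 0, 0.051]])

```text
t: 10.1
eef_pos: [0.4505, -0.057, 0.1474]
tool_rot: [-2.354, -2.075, 0.008]
force: [-0.1, -0.3, 1.0]
width: 0.699
grasp_force: 0.0
```

```bash
python3 - <<'E'
from fit import *
p=camera("wrist");g=[.4521,-.0577]
m=comp(redmask(p),proj(p,[*g,.04])[0]);print(m.sum(),fit(lid,g,[(p,m)],.004),sense()["eef_pos"])
E
python3 plan.py .4521,-.0577,.052
```

```text
5865 (array([ 0.45237443, -0.05876425]), np.float64(0.016666666666666666)) [ 0.45146961 -0.05703777  0.14821946]
d [-0.0005  0.0011  0.0962] rot [-0.004  0.001  0.001] t 10.15
```

Call:
servo_tool(moves=[[0.7, 0.0, 0.001, 0.05, -0.003, 0.001, 0.001], [0.7, 0.0, 0.001, 0.09, -0.003, 0.001, 0.001], [0.7, 0.0, 0.001, 0.096, -0.003, 0.001, 0.001], [0.7, 0.0, 0.001, 0.096, -0.003, 0.001, 0.001], [0.1, 0.0, 0.001, 0.096, -0.003, 0.001, 0.001], [0.1, 0.0, 0.001, 0.096, -0.003, 0.001, 0.001], [0.1, 0.0, 0.001, 0.096, -0.003, 0.001, 0.001], [0.1, 0.0, 0.001, 0.096, -0.003, 0.001, 0.001], [0.1, 0.0, 0.001, 0.096, -0.003, 0.001, 0.001], [0.1, 0.0, 0.001, 0.06, -0.003, 0.001, 0.001], [0.1, 0.0, 0.001, 0.01, -0.003, 0.001, 0.001], [0.1, 0.0, 0.001, -0.04, -0.003, 0.001, 0.001], [0.1, 0.0, 0.001, -0.08, -0.003, 0.001, 0.001], [0.1, 0.0, 0.001, -0.08, -0.003, 0.001, 0.001]])

```text
t: 11.55
eef_pos: [0.4541, -0.0572, 0.2323]
tool_rot: [2.356, 2.074, 0.01]
force: [0.8, 1.2, -1.1]
width: 0.358
grasp_force: 25.0
```

```bash
python3 plan.py .627,.0575,.225
```

```text
d [0.1357 0.1569 0.0087] rot [ 0.006 -0.002 -0.219] t 11.55
```

Call:
servo_tool(moves=[[0.1, 0.032, 0.038, 0.002, 0.002, 0, -0.07], [0.1, 0.065, 0.075, 0.004, 0.004, 0, -0.14], [0.1, 0.1, 0.113, 0.005, 0.006, -0.002, -0.219], [0.1, 0.128, 0.147, 0.005, 0.006, -0.002, -0.219], [0.1, 0.136, 0.158, 0.005, 0.006, -0.002, -0.219], [0.1, 0.136, 0.158, 0.005, 0.006, -0.002, -0.219], [0.1, 0.136, 0.158, 0.005, 0.006, -0.002, -0.219]])

```text
t: 12.25
eef_pos: [0.6248, 0.0568, 0.2208]
tool_rot: [-2.114, -2.316, 0.013]
force: [-0.6, -0.2, -0.8]
width: 0.362
grasp_force: 25.0
```

```bash
python3 plan.py .627,.0575,.188
```

```text
d [0.0005 0.0025 0.0328] rot [-0.01   0.002 -0.   ] t 12.25
```

Call:
servo_tool(moves=[[0.1, 0.0, 0.0025, 0.015, -0.008, 0.002, 0], [0.1, 0.0, 0.0025, 0.028, -0.008, 0.002, 0], [0.1, 0.0, 0.0025, 0.034, -0.008, 0.002, 0], [0.1, 0.0, 0.0025, 0.037, -0.008, 0.002, 0], [0.1, 0.0, 0.0025, 0.037, -0.008, 0.002, 0]])

```text
t: 12.75
eef_pos: [0.6275, 0.0579, 0.1848]
tool_rot: [-2.116, -2.32, -0.001]
force: [0.6, 0.6, -0.8]
width: 0.362
grasp_force: 25.0
```

Call:
servo_tool(moves=[[0.1, 0, 0, 0.003, 0, 0, 0], [0.1, 0, 0, 0.006, 0, 0, 0], [0.1, 0, 0, 0.009, 0, 0, 0], [0.1, 0, 0, 0.009, 0, 0, 0]])

```text
t: 13.15
eef_pos: [0.6276, 0.058, 0.1754]
tool_rot: [-2.116, -2.32, -0.0]
force: [0.6, 0.1, -1.3]
width: 0.359
grasp_force: 25.0
```

It's going in. I'll finish the push, release and rise.

Call:
servo_tool(moves=[[0.1, 0, 0, 0.002, 0, 0, 0], [0.1, 0, 0, 0.004, 0, 0, 0], [0.1, 0, 0, 0.006, 0, 0, 0], [0.1, 0, 0, 0.006, 0, 0, 0]])

```text
t: 13.55
eef_pos: [0.628, 0.0581, 0.1718]
tool_rot: [-2.116, -2.32, -0.003]
force: [-7.6, -0.1, 14.4]
width: 0.359
grasp_force: 25.0
```

Call:
servo_tool(moves=[[0.7, 0, 0, 0, 0, 0, 0], [0.7, 0, 0, 0, 0, 0, 0], [0.7, 0, 0, 0, 0, 0, 0], [0.7, 0, 0, 0, 0, 0, 0], [0.7, 0, 0, -0.04, 0, 0, 0], [0.7, 0, 0, -0.075, 0, 0, 0], [0.7, 0, 0, -0.075, 0, 0, 0]])

```text
t: 14.25
eef_pos: [0.63, 0.0578, 0.25]
tool_rot: [2.115, 2.318, 0.011]
force: [0.9, -0.5, -0.3]
width: 0.696
grasp_force: 0.0
```

```bash
python3 plan.py .5172,-.353,.15; python3 - <<'E'
from fit import *
p=camera("wrist")
g=[.627,.0575]
ld=lambda v:[cyl(v[0],v[1],.039,.133,.144),cyl(v[0],v[1],.016,.144,.184)]
m=comp(redmask(p),proj(p,[*g,.16])[0]);print(m.sum(),fit(ld,g,[(p,m)],.004))
E
```

```text
d [-0.3989 -0.1506  0.0981] rot [ 0.006 -0.005  0.691] t 14.25
6695 (array([0.62804591, 0.05617619]), np.float64(0.013062453323375654))
```

Call:
servo_tool(moves=[[0.7, -0.046, -0.017, 0, 0, 0, 0.1], [0.7, -0.093, -0.035, 0, 0, 0, 0.2], [0.7, -0.14, -0.053, 0, 0, 0, 0.3], [0.7, -0.186, -0.07, 0, 0, 0, 0.4], [0.7, -0.232, -0.088, 0, 0.006, -0.005, 0.5], [0.7, -0.278, -0.105, 0.01, 0.006, -0.005, 0.6], [0.7, -0.32, -0.121, 0.03, 0.006, -0.005, 0.691], [0.7, -0.36, -0.136, 0.055, 0.006, -0.005, 0.691], [0.7, -0.399, -0.1506, 0.085, 0.006, -0.005, 0.691], [0.7, -0.399, -0.1506, 0.098, 0.006, -0.005, 0.691], [0.7, -0.399, -0.1506, 0.098, 0.006, -0.005, 0.691], [0.7, -0.399, -0.1506, 0.098, 0.006, -0.005, 0.691]])

```text
t: 15.5
eef_pos: [0.5149, -0.352, 0.146]
tool_rot: [-2.775, -1.467, 0.012]
force: [0.6, -0.4, -0.0]
width: 0.699
grasp_force: 0.0
```

```bash
python3 - <<'E'
from fit import *
p=camera("wrist");g=[.5172,-.353]
m=comp(redmask(p),proj(p,[*g,.04])[0]);print(m.sum(),fit(lid,g,[(p,m)],.004),sense()["eef_pos"])
E
python3 plan.py .5175,-.353,.052
```

```text
5942 (array([ 0.51731535, -0.35420518]), np.float64(0.016384950353416357)) [ 0.51549926 -0.35191526  0.14681228]
d [0.0007 0.0027 0.0948] rot [-0.004  0.005  0.002] t 15.55
```

Call:
servo_tool(moves=[[0.7, 0.0, 0.0025, 0.05, -0.003, 0.004, 0.001], [0.7, 0.0, 0.0025, 0.09, -0.003, 0.004, 0.001], [0.7, 0.0, 0.0025, 0.095, -0.003, 0.004, 0.001], [0.7, 0.0, 0.0025, 0.095, -0.003, 0.004, 0.001], [0.1, 0.0, 0.0025, 0.095, -0.003, 0.004, 0.001], [0.1, 0.0, 0.0025, 0.095, -0.003, 0.004, 0.001], [0.1, 0.0, 0.0025, 0.095, -0.003, 0.004, 0.001], [0.1, 0.0, 0.0025, 0.095, -0.003, 0.004, 0.001], [0.1, 0.0, 0.0025, 0.095, -0.003, 0.004, 0.001], [0.1, 0.0, 0.0025, 0.06, -0.003, 0.004, 0.001], [0.1, 0.0, 0.0025, 0.01, -0.003, 0.004, 0.001], [0.1, 0.0, 0.0025, -0.04, -0.003, 0.004, 0.001], [0.1, 0.0, 0.0025, -0.09, -0.003, 0.004, 0.001], [0.1, 0.0, 0.0025, -0.13, -0.003, 0.004, 0.001], [0.1, 0.0, 0.0025, -0.13, -0.003, 0.004, 0.001]])

```text
t: 17.05
eef_pos: [0.5188, -0.3559, 0.2823]
tool_rot: [2.774, 1.462, 0.004]
force: [0.5, -1.1, -1.7]
width: 0.36
grasp_force: 25.0
```

```bash
python3 plan.py .615,.162,.275
```

```text
d [ 0.4817 -0.2133  0.0057] rot [ 0.006  0.003 -0.858] t 17.05
```

Call:
servo_tool(moves=[[0.1, 0.043, -0.019, 0, 0.001, 0, -0.08], [0.1, 0.086, -0.038, 0, 0.001, 0, -0.16], [0.1, 0.13, -0.0575, 0, 0.001, 0, -0.24], [0.1, 0.173, -0.0766, 0, 0.002, 0, -0.32], [0.1, 0.216, -0.0956, 0, 0.002, 0, -0.4], [0.1, 0.259, -0.1147, 0, 0.002, 0, -0.48], [0.1, 0.302, -0.1337, 0, 0.003, 0, -0.56], [0.1, 0.345, -0.1528, 0, 0.004, 0, -0.64], [0.1, 0.388, -0.172, 0, 0.005, 0.001, -0.72], [0.1, 0.432, -0.1913, 0, 0.006, 0.003, -0.8], [0.1, 0.47, -0.208, 0, 0.006, 0.003, -0.858], [0.1, 0.482, -0.2133, 0.002, 0.006, 0.003, -0.858], [0.1, 0.482, -0.2133, 0.03, 0.006, 0.003, -0.858], [0.1, 0.482, -0.2133, 0.05, 0.006, 0.003, -0.858], [0.1, 0.482, -0.2133, 0.05, 0.006, 0.003, -0.858]])

```text
t: 18.55
eef_pos: [0.6118, 0.1632, 0.2222]
tool_rot: [-1.911, -2.479, 0.012]
force: [-0.1, -0.1, -2.2]
width: 0.359
grasp_force: 25.0
```

```bash
python3 plan.py .615,.162,.186
```

```text
d [-0.0021  0.0033  0.0362] rot [-0.013 -0.004 -0.   ] t 18.55
```

Call:
servo_tool(moves=[[0.1, -0.0015, 0.003, 0.015, -0.011, -0.003, 0], [0.1, -0.0015, 0.003, 0.028, -0.011, -0.003, 0], [0.1, -0.0015, 0.003, 0.034, -0.011, -0.003, 0], [0.1, -0.0015, 0.003, 0.038, -0.011, -0.003, 0], [0.1, -0.0015, 0.003, 0.041, -0.011, -0.003, 0], [0.1, -0.0015, 0.003, 0.041, -0.011, -0.003, 0]])

```text
t: 19.15
eef_pos: [0.6166, 0.1616, 0.1859]
tool_rot: [1.918, 2.486, 0.006]
force: [-2.8, -5.4, 4.3]
width: 0.364
grasp_force: 25.0
```

Call:
servo_tool(moves=[[0.1, 0, 0, 0.003, 0, 0, 0], [0.1, 0, 0, 0.006, 0, 0, 0], [0.1, 0, 0, 0.007, 0, 0, 0], [0.1, 0, 0, 0.007, 0, 0, 0]])

```text
t: 19.55
eef_pos: [0.6164, 0.1604, 0.1786]
tool_rot: [1.92, 2.485, 0.003]
force: [-5.0, -9.4, 5.0]
width: 0.356
grasp_force: 25.0
```

The side force shows the lid is about 1 mm off, so I'll ease over while lowering.

Call:
servo_tool(moves=[[0.1, -0.0012, -0.0006, 0.001, 0, 0, 0], [0.1, -0.0015, -0.0008, 0.003, 0, 0, 0], [0.1, -0.0015, -0.0008, 0.005, 0, 0, 0], [0.1, -0.0015, -0.0008, 0.007, 0, 0, 0], [0.1, -0.0015, -0.0008, 0.009, 0, 0, 0], [0.1, -0.0015, -0.0008, 0.009, 0, 0, 0]])

```text
t: 20.15
eef_pos: [0.6164, 0.1613, 0.171]
tool_rot: [1.917, 2.487, 0.009]
force: [-7.2, -3.8, 14.0]
width: 0.361
grasp_force: 25.0
```

Home. Release and rise, then check all three lids.

Call:
servo_tool(moves=[[0.7, 0, 0, 0.009, 0, 0, 0], [0.7, 0, 0, 0.007, 0, 0, 0], [0.7, 0, 0, 0.007, 0, 0, 0], [0.7, 0, 0, 0.007, 0, 0, 0], [0.7, 0, 0, -0.04, 0, 0, 0], [0.7, 0, 0, -0.075, 0, 0, 0], [0.7, 0, 0, -0.075, 0, 0, 0]])

```text
t: 20.85
eef_pos: [0.6183, 0.1623, 0.2501]
tool_rot: [1.914, 2.484, 0.021]
force: [-0.2, -0.4, -0.4]
width: 0.696
grasp_force: 0.0
```

```bash
python3 - <<'E'
from fit import *
p=camera("wrist");g=[.615,.162]
ld=lambda v:[cyl(v[0],v[1],.039,.133,.144),cyl(v[0],v[1],.016,.144,.184)]
m=comp(redmask(p),proj(p,[*g,.16])[0]);print(m.sum(),fit(ld,g,[(p,m)],.004))
E
python3 plan.py .45,.3,.3
```

```text
6709 (array([0.614163  , 0.16107726]), np.float64(0.01331699955283947))
d [ 0.1761 -0.126  -0.0536] rot [ 0.011 -0.002 -0.33 ] t 20.9
```

Call:
servo_tool(moves=[[0.7, 0, 0, -0.04, 0, 0, 0], [0.7, 0.04, -0.03, -0.054, 0, 0, -0.1], [0.7, 0.08, -0.06, -0.054, 0, 0, -0.2], [0.7, 0.12, -0.09, -0.054, 0, 0, -0.33], [0.7, 0.16, -0.12, -0.054, 0, 0, -0.33], [0.7, 0.176, -0.126, -0.054, 0, 0, -0.33], [0.7, 0.176, -0.126, -0.054, 0, 0, -0.33], [0.7, 0.176, -0.126, -0.054, 0, 0, -0.33]])

```text
t: 21.7
eef_pos: [0.449, 0.2993, 0.2972]
tool_rot: [1.481, 2.769, 0.006]
force: [0.3, -0.6, -0.6]
width: 0.702
grasp_force: 0.0
```

```bash
python3 - <<'E'
from fit import *
p=camera("scene");save(p,"end.png")
for g in [(.615,.162),(.627,.0575),(.6385,-.047)]:
    ld=lambda v:[cyl(v[0],v[1],.039,v[2]-.007,v[2]+.004),cyl(v[0],v[1],.016,v[2]+.004,v[2]+.044)]
    m=comp(redmask(p),proj(p,[*g,.15])[0]); print(fit(lambda v:ld([*g,v[0]]),[.143],[(p,m)],.004))
E
```

```text
(array([0.1424375]), np.float64(0.0836952416918429))
(array([0.13826562]), np.float64(0.09034026996625422))
(array([0.13946875]), np.float64(0.09048277982779827))
```

View pics/end.png

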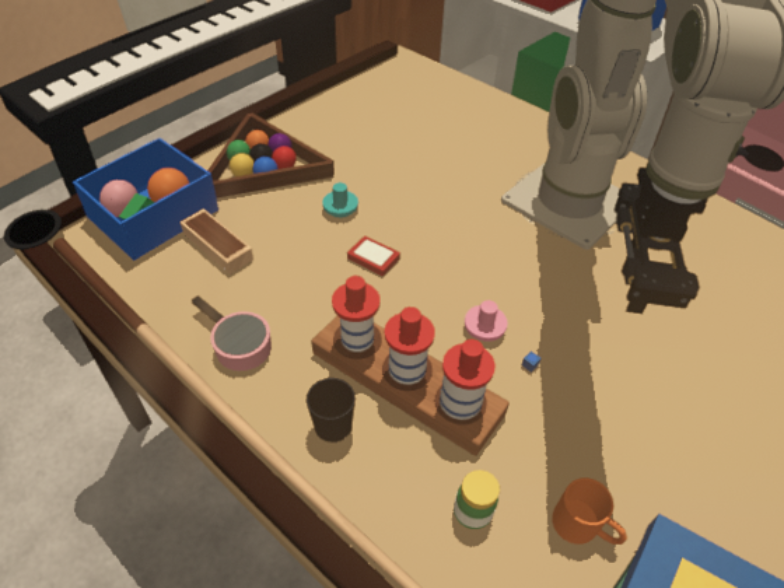

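The scene view shows all three lids on the tubes, at about (356,300), (410,330) and (468,365), with the bystanders unmoved. I'll recheck the lid heights using the tube centres from this same camera.

```bash
python3 - <<'E'
from fit import *
p=camera("scene"); q=camera("top")
for g,gt in [((.6135,.1623),(.6164,.1619)),((.6252,.0581),(.6284,.0574)),((.6376,-.0465),(.6401,-.0475))]:
    ld=lambda v:[cyl(v[0],v[1],.039,v[2]-.007,v[2]+.004),cyl(v[0],v[1],.016,v[2]+.004,v[2]+.044)]
    m=comp(redmask(p),proj(p,[*g,.15])[0]); m2=comp(redmask(q),proj(q,[*gt,.15])[0])
    print(fit(lambda v:ld([*g,v[0]]),[.143],[(p,m)],.004),fit(ld,[*g,.142],[(p,m)],.003),fit(ld,[*gt,.142],[(p,m),(q,m2)],.003))
E
```

```text
(array([0.1401875]), np.float64(0.07047771903323263)) (array([0.61218698, 0.16255672, 0.13915534]), np.float64(0.06591452668680765)) (array([0.61393113, 0.16235805, 0.14071945]), np.float64(0.17390335674361995))
(array([0.1388125]), np.float64(0.09236461840628507)) (array([0.60717812, 0.04200829, 0.10827632]), np.float64(0.030460858585858584)) (array([0.62785077, 0.05758528, 0.14054281]), np.float64(0.15478357626811673))
(array([0.1403125]), np.float64(0.09725647348951912)) (array([ 0.63930222, -0.0464315 ,  0.14155815]), np.float64(0.09610049321824908)) (array([ 0.63892039, -0.04800116,  0.14022403]), np.float64(0.17254155516075292))
```

All three flanges sit at 0.140–0.141 m, so the lids are home. I'll hand in the job.

```bash
python3 -c "
from cell import ticket
print(ticket.sign_off())"
```

```text
the job is handed in; nothing more can be done
None
```

All three red lids are home on their matching tubes (flange heights measured at 0.140–0.141 m), the gripper is clear, the other things look unmoved in the last scene picture, and the job was handed in at about 22 s of the 72 s allowed.

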